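Seat the slicer's insert plate on its locating pin

ROBOT

A 6-joint arm with a two-finger parallel gripper is mounted at the origin on a cart in front of the work surface, level with it; the furniture and walls round the work are solid. World frame = base frame: x ahead of the robot, y to its left, z up, the work surface at z = 0. Lengths are in m, angles in rad, forces in N, time in s.
With the tool pointing down it reaches from about 0.375 to 0.9 m from the base axis. Payload 3.1 kg.
Tool frame: the origin (TCP) lies at the centre of the arm's flange, where the gripper is bolted on; the fingertips stand 182 mm ahead of it and the grasp point (between the pads) lies 164 mm ahead of it; z points along the fingers, y is the line along which they close (so a half turn about z gives the same grasp; the last joint's range is limited). The gripper opens to 87 mm and grips with 3 to 60 N. Pads are 19 mm wide; open, the fingers measure 117 mm over their backs; the gripper's body (75 mm by 190 mm) begins 51 mm behind the grasp point.
Start: joints at [1.169, 0.527, 1.433, -0, 1.181, -0.178], TCP at [0.139, 0.609, 0.405] pointing down, gripper open.
Joint ranges: [-3.08, 3.08], [-0.75, 2.2], [0.22, 2.44], [-1.43, 4.57], [0, 2.65], [-2.85, 2.85]. Speed limits (rad/s): [2.79, 2.79, 3.14, 3.14, 3.14, 3.14].

INTERFACE

Orientations are given as a unit quaternion [x, y, z, w].
In Python, from rig import * gives the robot as it stands.
- The arm moves only by the tool move_arm, never from a script. Its argument "commands" is a list that holds one entry, the list of rows, each a list of 6 numbers: the shift along the tool's x, y, z in units of 40 mm (1.0 is 40 mm), then the turn, a rotation vector about the tool's x, y, z in rad. A call has 1 to 12 rows; each row is the pose to reach, as a shift and turn from the pose commanded when the call began, along the tool's axes at that moment; what a row does not reach only later rows make up. A row lasts 1/8 s, in which the tool goes at most 62.5 mm and 10.7 degrees, less where a joint would pass 70% of its speed; a pose out of reach is approached as far as the arm can. A call with a gripper value outside its range is refused whole. "claw" is the closure, from -1 (fully open) to 1 (shut), so that 0 is half open, set as the call begins (left out, the last holds). The fingers move at their own pace and stop on an object; "squeeze" is the grip in N (left out, the last holds). Time passes only in rows, so rows that repeat a pose let the fingers close. It gives the time, the measured TCP pose, the force, the opening and the grip force at its end, in the units of the state.
- get_obs(): the state, without advancing time (a new reading comes with each control period).
- camera(name): name is "side" or "top" or "wrist"; returns a dict with "pixels" (384x512x3 uint8, blue, green, red), "range_z" (384x512 float32, m along the optical axis (not along the pixel's ray), 0 where there is no reading), "camera_matrix" (3x3 intrinsics, pixels), "D" ([k1, k2, p1, p2, k3] as OpenCV has them; the pictures are not rectified), "extrinsics" (4x4, takes a point from world to camera coordinates). Camera axes: x right, y up, looking along -z (the intrinsics and any distortion apply to the point x, -y, -z); pixel columns grow to the right and rows downward; lengths in m; the calibration is good to about 2 mm. A picture is of the moment at which its call begins.
- hand_in(): hands the job in; it is judged then, once.
The state is a dict: "time": time; "q": joint angles; "joint_velocities": joint speeds; "joint_torque": joint torques, N m; "position": TCP position; "tool_rot": TCP orientation; "ft_force": force on the tool from outside, world axes, zero at the start; "moment": the same for the moment, N m; "grip_width": finger opening in m; "grip_force": force on a finger pad.
Only numpy, scipy, OpenCV 4.12 (cv2) and the standard library are available. Lean on these libraries where they do the work, as an engineer would, in place of code of your own. Each camera call takes 0.05 s, during which the arm holds its last target. There are 200 camera calls.

TASK

Pick up the steel insert plate by its black grip bar and lay it gently between the rails of the slicer bed, grip bar towards the robot side of the bed, resting in the channel with its hole still short of the red line, for a moment. Then slide it on along the channel, past the red line, until its oblong hole comes over the pin and drops, see that the plate lies fully home and flat on the channel floor, and let go. Never press or push hard on the bed or its pin (stay under 40 N), and leave the spice jar, the mill and the tumbler where they stand.

Things in the scene. Friction and masses are not known exactly. Their poses are not given: they have to be found in the camera images.
- bed: White slicer bed with two grey rails, fixed; 240 x 120 mm (x, y). Origin: middle of its underside, on the worktop. x runs along the channel from the near to the far end, z up. Channel 93 mm wide between the rails; floor 14 mm above the origin, rails' rounded tops at 31 mm. A red line crosses it at x = 0. More than 40 N on bed or pin damages it. Slippery: friction about 0.25.
- bed_slot (a point): Middle of the pin's black slot, on the channel floor, 29 mm beyond the red line (bed x = 0.029, y = 0); axes as the bed. The pin stands in this slot, up to 17 mm before or beyond this point along x: its setting differs each time and is not tracked. It is screwed tight and does not move during the work.
- bed_slot_top (a point): The point 7 mm above the previous one, at the height of the pin's top (21 mm above the bed's underside). The pin is steel, round, 10 mm in diameter, 7 mm tall, its top edge rounded by about 1 mm. A plate laid with its hole 0 to 12 mm short of the red line covers the pin and rests on its top; it drops 7 mm to the floor once its hole is over the pin.
- insert_grip (a point): Centre (half-way up) of the black grip bar on the loose steel insert plate, 27 mm above the plate's underside. Bar: 12 mm thick (plate x), 50 mm long (plate y), 44 mm tall above the plate's top face. Axes are the plate's: x from the bar towards the hole and blade, z up. Plate 150 x 90 x 5 mm (x, y, z), 0.12 to 0.26 kg, middle 30 mm ahead (+x) of this point; starts flat on the worktop.
- insert_hole (a point): Centre of the plate's oblong hole, at the underside of the plate; 40 mm ahead (plate +x) of the grip bar's centre; the hole goes through and measures 13 mm along plate x and 18 mm along plate y. The plate's far edge is 65 mm ahead of the hole, its near edge 85 mm behind, its sides 45 mm to either side. Same axes as the plate.
- spice_mid (a point): Spice jar with a green label and red cap, 45 mm in diameter, 106 mm tall, standing loose; its centre, half-way up. Bystander.
- mill_mid (a point): Small glass mill with a grey cap, 44 mm in diameter, 90 mm tall, standing loose; its centre, half-way up. Bystander.
- tumbler_mid (a point): Clear drinking glass, 70 mm in diameter, 98 mm tall, standing loose; its centre, half-way up. Bystander.

How it is judged:
By the outcome, as a careful person would: the job done as asked, in the order asked, and still so for the second after the job is handed in, with the robot touching nothing.
It also fails if it takes over 48 s, if anything falls off the work surface, if the arm or the gripper's body presses on something with over 40 N, if the wrist force passes 120 N, or if a joint passes its speed limit or range.

## Working session

There is one attempt and no reset: what is moved stays moved. The work goes in short steps, Python scripts to look and compute and a tool call to move; the robot and the scene stay as the last step left them, time stands still between calls to the robot, and variables do not carry over. Pictures are saved under pics/ and viewed, at most 13 in all, crops included, and the job is handed in when it is done.

Besides the shell and the picture viewer there is one more tool, called after "Request:" as a command line: name --argument value ..., lists and objects as JSON in quotes. move_arm: Moves the arm, as the interface text tells. Its arguments: {"type":"object","properties":{"commands":{"type":"array","items":{"type":"array","items":{"type":"array","items":{"type":"number"}}}},"claw":{"type":"number"},"squeeze":{"type":"number"}},"required":["commands"]}

```bash
ls; mkdir -p pics
python3 - <<'E'
from rig import *
import numpy as np,cv2
o=get_obs();print({k:np.round(v,3).tolist() for k,v in o.items()})
a=[]
for n in("top","side"):
    c=camera(n);np.savez(f"{n}0.npz",**c);cv2.imwrite(f"pics/{n}0.png",c["pixels"]);print(n,c["camera_matrix"],c["D"],c["extrinsics"])
E
```

```text
pics
{'time': 0.0, 'q': [1.168, 0.528, 1.434, -0.0, 1.181, -0.179], 'joint_velocities': [-0.001, -0.0, -0.001, 0.001, 0.001, -0.001], 'joint_torque': [-0.0, -44.004, -17.659, 0.063, 0.058, -0.0], 'position': [0.139, 0.609, 0.404], 'tool_rot': [0.112, 0.994, -0.001, -0.0], 'ft_force': [0.222, 1.1, 0.665], 'moment': [-0.062, -0.002, 0.033], 'grip_force': 0.0, 'grip_width': 0.087}
top [[437.34819724   0.         263.02862519]
 [  0.         437.34819724 198.8203684 ]
 [  0.           0.           1.        ]] [-0.04765892  0.          0.          0.          0.        ] [[ 0.00170832 -0.99992652  0.01200183 -0.0443068 ]
 [ 0.99762839  0.00252999  0.06878363 -0.57434651]
 [-0.06880894  0.01185586  0.99755941 -1.24710193]
 [ 0.          0.          0.          1.        ]]
side [[421.71588605   0.         257.87305851]
 [  0.         421.71588605 197.9753174 ]
 [  0.           0.           1.        ]] [0.0202596 0.        0.        0.        0.       ] [[ 0.93948065 -0.34254021 -0.00650429 -0.54142799]
 [ 0.21287565  0.56876553  0.7944745  -0.15440776]
 [-0.26844005 -0.74777803  0.60726268 -1.19226179]
 [ 0.          0.          0.          1.        ]]
```

View pics/top0.png

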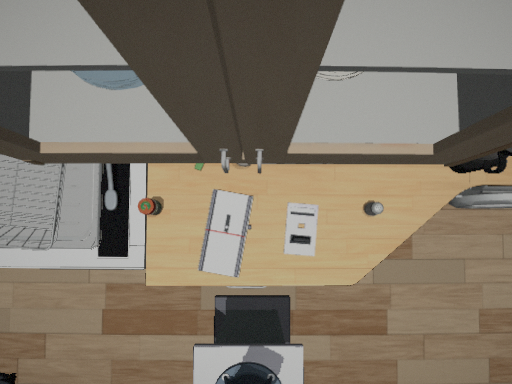

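View pics/side0.png

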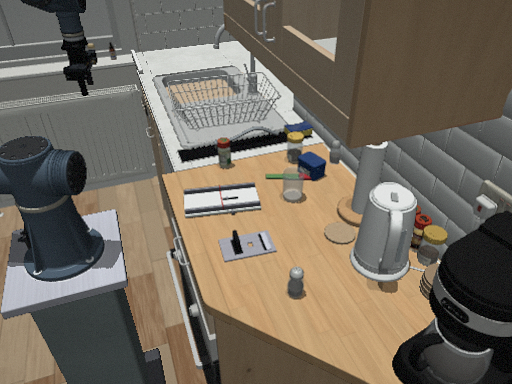

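Top view: the bed is at about (226,233) with its red line at (227,232) and slot at (228,222). The plate is at (301,229) with bar at (300,240) and hole at (301,226). Spice jar is at (147,206), mill at (374,208). In the side view the tumbler is at (292,185).

```bash
cat > h.py <<'E'
import numpy as np,cv2
def px2w(c,uv,z):
    uv=np.asarray(uv,float).reshape(-1,1,2)
    n=cv2.undistortPoints(uv,c["camera_matrix"],c["D"]).reshape(-1,2)
    d=np.c_[n[:,0],-n[:,1],-np.ones(len(n))]
    R,t=c["extrinsics"][:3,:3],c["extrinsics"][:3,3]
    o=-R.T@t; d=d@R
    z=np.broadcast_to(z,len(d))
    return o+d*((z-o[2])/d[:,2])[:,None]
def w2px(c,P):
    P=np.atleast_2d(P); p=P@c["extrinsics"][:3,:3].T+c["extrinsics"][:3,3]
    return cv2.projectPoints(p*[1,-1,-1],np.zeros(3),np.zeros(3),c["camera_matrix"],c["D"])[0].reshape(-1,2)
E
python3 - <<'E'
from h import *
c=dict(np.load("top0.npz"));im=c["pixels"]
hsv=cv2.cvtColor(im,cv2.COLOR_BGR2HSV)
crop=im[180:280,130:390];cv2.imwrite("pics/topc.png",cv2.resize(crop,None,fx=3,fy=3,interpolation=cv2.INTER_CUBIC))
m=((hsv[...,1]<70)).astype(np.uint8);m[:180]=0;m[282:]=0;m[:,:160]=0
m=cv2.morphologyEx(m,cv2.MORPH_CLOSE,np.ones((3,3)))
for k in cv2.findContours(m,cv2.RETR_EXTERNAL,cv2.CHAIN_APPROX_NONE)[0]:
    if cv2.contourArea(k)<60: continue
    z=.02 if cv2.boundingRect(k)[0]<270 else .005
    w=px2w(c,k,z);r=cv2.minAreaRect(w[:,:2].astype(np.float32)*1000);print(cv2.boundingRect(k),r)
# red line, dark blobs
red=((hsv[...,0]<8)|(hsv[...,0]>172))&(hsv[...,1]>90)
for nm,mask in(("red",red),("dark",hsv[...,2]<60)):
  n,l,s,ce=cv2.connectedComponentsWithStats(mask.astype(np.uint8))
  for i in range(1,n):
    if 180<ce[i][1]<282 and 140<ce[i][0]<390 and s[i][4]>6:
        ys,xs=np.where(l==i);zz=.014 if ce[i][0]<270 else .049
        w=px2w(c,np.c_[xs,ys],zz);print(nm,ce[i],s[i],cv2.minAreaRect(w[:,:2].astype(np.float32)*1000),w.mean(0))
# side range view for heights: tumbler, mill, spice, cabinet
s=dict(np.load("side0.npz"))
def pt(c,u,v):
    Z=float(c["range_z"][v,u]);n=cv2.undistortPoints(np.array([[[u,v]]],float),c["camera_matrix"],c["D"])[0,0]
    p=np.array([n[0]*Z,-n[1]*Z,-Z]);E=c["extrinsics"];return np.round(E[:3,:3].T@(p-E[:3,3]),3)
for nm,u,v in(("tumbler",292,190),("spice",224,157),("mill",296,287),("cab",360,138),("cabL",250,70)):print(nm,pt(s,u,v))
for u,v in((232,130),(340,155),(230,70),(250,160)):print("top",u,v,pt(c,u,v))
for u,v in((147,206),(374,208),(240,160)):print("top",u,v,pt(c,u,v))
E
```

```text
(482, 235, 30, 23) ((437.7434997558594, -737.6881713867188), (89.16671752929688, 65.70658111572266), 88.17395782470703)
(360, 235, 152, 47) ((402.4418029785156, -553.603759765625), (453.9394836425781, 135.20545959472656), 89.66146850585938)
(365, 202, 19, 14) ((547.744384765625, -370.21185302734375), (38.328975677490234, 53.720069885253906), 0.1297517716884613)
(283, 202, 36, 55) ((487.89739990234375, -153.8558807373047), (94.20993041992188, 153.72958374023438), 85.33280181884766)
(197, 189, 57, 89) ((475.6766357421875, 62.577537536621094), (129.0778350830078, 240.184814453125), 79.62217712402344)
(449, 185, 63, 24) ((584.166015625, -692.2804565429688), (68.96215057373047, 192.8649139404297), 0.06971511989831924)
red [152.66666667 206.56666667] [150 200   6  14  30] ((551.3433837890625, 277.6309509277344), (13.100794792175293, 38.11362075805664), 86.30997467041016) [0.55147068 0.27772766 0.014     ]
dark [154.15384615 204.84615385] [153 201   3   8  13] ((557.630126953125, 273.2450256347656), (21.165546417236328, 4.784069061279297), 10.51643180847168) [0.5564885  0.27348244 0.014    
[... 428 characters left out ...]
641845703125, 298.9344482421875), (20.263473510742188, 0.0010420383187010884), 1.0637540817260742) [0.49063911 0.29893429 0.014     ]
dark [300.13095238 238.47619048] [291 235  19   8  84] ((460.0205993652344, -147.49063110351562), (51.09306335449219, 16.77714729309082), 84.36287689208984) [ 0.46068022 -0.147512    0.049     ]
tumbler [ 0.687 -0.014  0.052]
spice [0.541 0.254 0.05 ]
mill [ 0.538 -0.376  0.047]
cab [ 0.63  -0.41   0.458]
cabL [0.846 0.846 0.117]
top 232 130 [0.613 0.005 0.736]
top 340 155 [ 0.613 -0.167  0.551]
top 230 70 [ 0.611 -0.006  0.95 ]
top 250 160 [ 0.616 -0.013  0.476]
top 147 206 [0.549 0.272 0.102]
top 374 208 [ 0.545 -0.347  0.092]
top 240 160 [0.615 0.005 0.477]
```

View pics/topc.png

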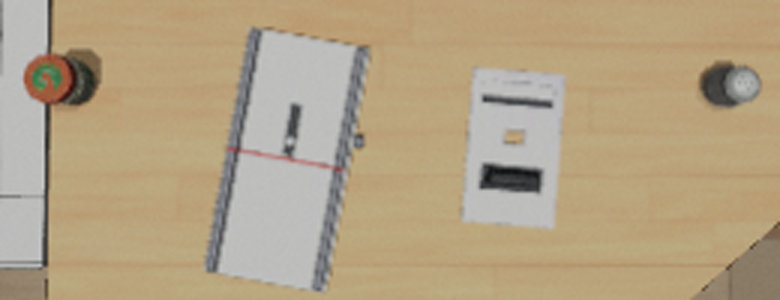

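Request:
move_arm --commands '[[[-9.9,-11.8,0.6,0,0,1.527],[-9.9,-11.8,0.6,0,0,1.527],[-9.9,-11.8,0.6,0,0,1.527],[-9.9,-11.8,0.6,0,0,1.527],[-9.9,-11.8,0.6,0,0,1.527],[-9.9,-11.8,0.6,0,0,1.527],[-9.9,-11.8,0.6,0,0,1.527],[-9.9,-11.8,0.6,0,0,1.527],[-9.9,-11.8,0.6,0,0,1.527],[-9.9,-11.8,0.6,0,0,1.527],[-9.9,-11.8,0.6,0,0,1.527],[-9.9,-11.8,0.6,0,0,1.527]]]' --claw -1

```text
time: 1.6
position: [0.4195, 0.0613, 0.3804]
tool_rot: [0.768, 0.64, -0.001, -0.001]
ft_force: [0.2, 1.0, 0.5]
grip_width: 0.087
grip_force: 0.0
```

Run:
```python
from rig import *
import numpy as np,cv2
c=camera("wrist");np.savez("w1.npz",**c);cv2.imwrite("pics/w1.png",c["pixels"]);print(c["extrinsics"],c["camera_matrix"],c["D"])
o=get_obs();print({k:np.round(o[k],4).tolist() for k in("time","q","position","tool_rot","ft_force")})
```

```text
[[ 0.98359827 -0.18036903 -0.0012058  -0.39943592]
 [ 0.17179053  0.93881321 -0.298526   -0.10181737]
 [ 0.05497687  0.29342252  0.95440074 -0.40911112]
 [ 0.          0.          0.          1.        ]] [[272.21584347   0.         254.04457114]
 [  0.         272.21584347 192.33115434]
 [  0.           0.           1.        ]] [-0.02057338  0.          0.          0.          0.        ]
{'time': 1.65, 'q': [-0.1184, 0.2983, 1.9419, 0.0004, 0.9033, 0.0608], 'position': [0.4192, 0.0619, 0.3805], 'tool_rot': [0.7676, 0.6409, -0.0005, -0.0008], 'ft_force': [-0.3886, 0.1672, -0.3157]}
```

View pics/w1.png

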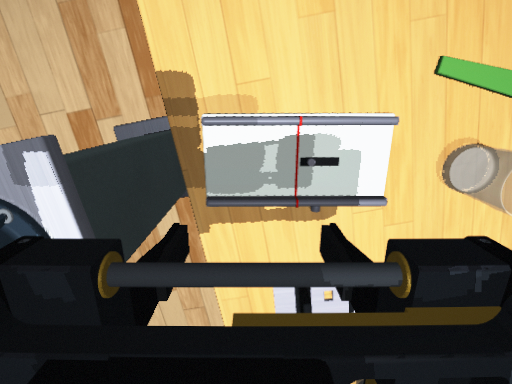

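The wrist view shows the bed with its rails at rows 120 and 201, the red line at column 298, the slot spanning columns 303–339 at row 161, and the pin at about (312,161). The tumbler is at (470,168), clear of the work.

Run:
```python
from h import *
c=dict(np.load("w1.npz"));im=c["pixels"];hsv=cv2.cvtColor(im,cv2.COLOR_BGR2HSV)
g=im.astype(int).sum(2)/3
# rail mask: greyish mid-dark, low sat
def fit(P): 
    vx,vy,x,y=cv2.fitLine(P.astype(np.float32),cv2.DIST_HUBER,0,.01,.01).ravel();return np.array([x,y]),np.degrees(np.arctan2(vy,vx))
L=[]
for r0,r1 in((108,132),(190,212)):
    e1,e2=[],[]
    for u in range(225,376,3):
        if 290<u<325: continue
        dark=np.where((hsv[r0:r1,u,1]<80)&(g[r0:r1,u]<175))[0]+r0
        if len(dark): e1.append((u,dark[0]));e2.append((u,dark[-1]))
    mid=(np.array(e1)+np.array(e2))/2.
    w=px2w(c,mid,.029);L.append(fit(w[:,:2]));print(len(mid),np.median(np.array(e2)-np.array(e1),0),L[-1])
a=np.radians((L[0][1]+L[1][1])/2%180-180 if (L[0][1]+L[1][1])/2%180>90 else (L[0][1]+L[1][1])/2)
d=np.array([np.cos(a),np.sin(a)]);n=np.array([-d[1],d[0]])
n0=(n@L[0][0]+n@L[1][0])/2;print("yaw",np.degrees(a),"sep",n@L[0][0]-n@L[1][0])
red=((hsv[...,0]<8)|(hsv[...,0]>172))&(hsv[...,1]>110);red[:128]=0;red[195:]=0;red[:,:285]=0;red[:,308:]=0
ys,xs=np.where(red);w=px2w(c,np.c_[xs,ys],.014)[:,:2];s0=np.median(w@d);print("redline ang",fit(w)[1],len(w))
O=d*s0+n*n0;print("bed origin",O)
m=(g<70).astype(np.uint8);m[:145]=0;m[180:]=0;m[:,:298]=0;m[:,345:]=0
ys,xs=np.where(m>0);w=px2w(c,np.c_[xs,ys],.014)[:,:2]-O
print("slot x",(w@d).min(),(w@d).max(),"y",(w@n).min(),(w@n).max(),(w@n).mean())
cv2.imwrite("pics/w1c.png",cv2.resize(im[105:215,195:405],None,fx=3.5,fy=3.5,interpolation=cv2.INTER_NEAREST))
np.savez("bed.npz",O=O,a=a)
# plate from top image
t=dict(np.load("top0.npz"));im=t["pixels"];h=cv2.cvtColor(im,cv2.COLOR_BGR2HSV)
m=(h[...,2]<75).astype(np.uint8);n_,l,s,ce=cv2.connectedComponentsWithStats(m);i=l[238,300]
print("bar",px2w(t,ce[i],.045))
```

```text
39 [0. 8.] (array([0.48750713, 0.11972982], dtype=float32), np.float32(-10.80482))
39 [ 0. 10.] (array([0.47487557, 0.02103393], dtype=float32), np.float32(-11.438896))
yaw -11.121856 sep 0.09927888
redline ang 79.519646 116
bed origin [0.47479092 0.07164014]
slot x 0.0045268204936053285 0.05338630529830256 y -0.007855930866986422 0.0026978292789845834 -0.0023735838499271125
bar [[ 0.45909466 -0.14756441  0.045     ]]
```

View pics/w1c.png

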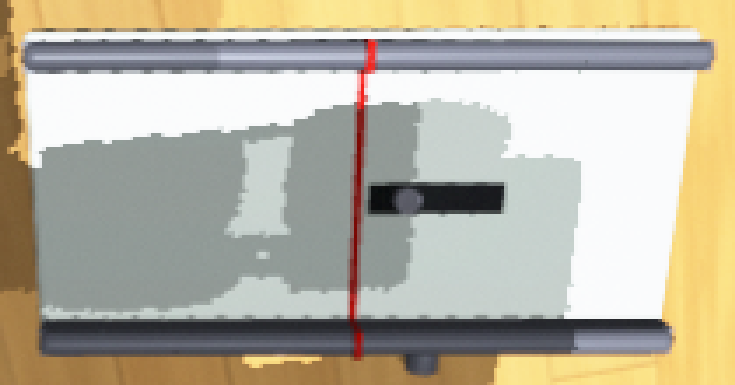

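Request:
move_arm --commands '[[[-2,0.8,0,0,0,-0.09],[-3.5,1.4,0.8,0,0,-0.09],[-5,1.92,1.8,0,0,-0.09],[-5,1.92,2.76,0,0,-0.09],[-5,1.92,2.76,0,0,-0.09],[-5,1.92,2.76,0,0,-0.09],[-5,1.92,2.76,0,0,-0.09]]]'

```text
time: 2.52
position: [0.4599, -0.1475, 0.272]
tool_rot: [0.737, 0.676, 0.0, 0.001]
ft_force: [-0.1, -0.0, 0.6]
grip_width: 0.0869
grip_force: 0.0
```

Run:
```python
from rig import *
import numpy as np,cv2
from h import *
c=camera("wrist");np.savez("w2.npz",**c);cv2.imwrite("pics/w2.png",c["pixels"])
o=get_obs();print({k:np.round(o[k],4).tolist() for k in("time","q","position","tool_rot","ft_force")})
w=dict(np.load("w1.npz"));b=np.load("bed.npz");a=np.radians(-10.6);d=np.array([np.cos(a),np.sin(a)]);n=np.array([-d[1],d[0]])
p=px2w(w,[[311.6,162.4]],.021)[0,:2]-b["O"];print("pin",p@d,p@n)
```

```text
{'time': 2.575, 'q': [-0.5425, 0.5612, 1.9023, 0.0002, 0.6755, -0.4552], 'position': [0.4599, -0.1477, 0.2722], 'tool_rot': [0.7374, 0.6755, 0.0004, 0.0013], 'ft_force': [-0.0588, 0.117, 0.5985]}
pin 0.017967307326540605 -0.0030628331579229773
```

View pics/w2.png

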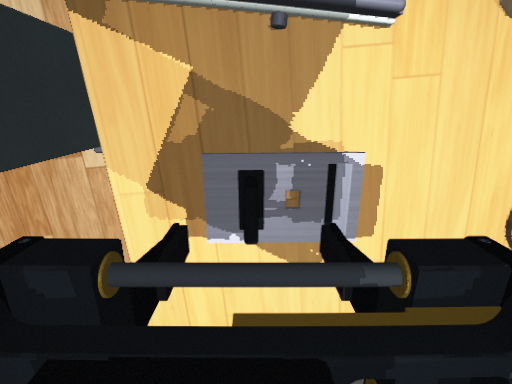

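The wrist view shows the plate square to the image, with corners near (203,153) and (365,153). The bar runs from column 238 to 264 over rows 170–243, and the hole is at (292,199).

Run:
```python
from h import *
c=dict(np.load("w2.npz"));im=c["pixels"];hsv=cv2.cvtColor(im,cv2.COLOR_BGR2HSV)
h=((hsv[185:215,275:310,1]>90)).astype(np.uint8)
n,l,s,ce=cv2.connectedComponentsWithStats(h);i=1+np.argmax(s[1:,4]);print(s[i])
hp=px2w(c,ce[i]+[275,185],.0025)[0];print("hole",hp)
E=[]
for u in range(212,355,3):
    col=hsv[140:170,u,1];k=np.where(col<60)[0]
    if len(k):E.append((u,140+k[0]))
w=px2w(c,E,.005)[:,:2];f=cv2.fitLine(w.astype(np.float32),cv2.DIST_HUBER,0,.01,.01).ravel();a=np.degrees(np.arctan(f[1]/f[0]));print("far edge yaw",a)
d=np.array([f[0],f[1]]);d*=np.sign(d[0]);print("bar from hole",hp[:2]-.04*d)
nn=np.array([-d[1],d[0]]);print("centre line offset of edge",nn@(f[2:]-hp[:2]))
b=(im.max(2)<45);b[:160]=0;b[240:]=0;b[:,:230]=0;b[:,275:]=0
ys,xs=np.where(b);print("bar px",xs.min(),xs.max(),ys.min(),ys.max())
e=[(np.where(b[v])[0].min(),np.where(b[v])[0].max(),v) for v in range(172,225,4)];print(e[::4])
e=np.array(e);r=px2w(c,e[:,[1,2]]+[.5,0],.049)[:,:2];print("bar right edge top: along",(r@d)[:6]-.006)
print("tcp along",np.array([.4599,-.1477])@d,"hole-40 along",hp[:2]@d-.04, "cross tcp",nn@[.4599,-.1477],"hole",nn@hp[:2])
```

```text
[ 11   6  13  16 205]
hole [ 0.49548981 -0.15148482  0.0025    ]
far edge yaw -5.0253778
bar from hole [ 0.45564357 -0.14798094]
centre line offset of edge 0.044406742917041366
bar px 238 263 170 239
[(np.int64(238), np.int64(263), 172), (np.int64(239), np.int64(263), 188), (np.int64(239), np.int64(262), 204), (np.int64(240), np.int64(262), 220)]
bar right edge top: along [0.4712833  0.47131514 0.47134732 0.47137986 0.47141277 0.47144604]
tcp along 0.4710702071838081 hole-40 along 0.4668547464979372 cross tcp -0.10684638891443611 hole -0.1074991004205583
```

Request:
move_arm --commands '[[[0,-0.05,0.8,0,0,0],[0,-0.05,1.6,0,0,0],[0,-0.05,1.8,0,0,0],[0,-0.05,1.8,0,0,0]]]'

```text
time: 3.08
position: [0.4581, -0.1486, 0.1991]
tool_rot: [0.738, 0.675, 0.0, 0.0]
ft_force: [-0.2, -0.0, 0.9]
grip_width: 0.0869
grip_force: 0.0
```

Request:
move_arm --commands '[[[0,0,0,0,0,0],[0,0,0,0,0,0],[0,0,0,0,0,0],[0,0,0,0,0,0],[0,0,0,0,0,0],[0,0,0,0,0,0],[0,0,0,0,0,0],[0,0,0,0,0,0]]]' --claw 1 --squeeze 40

```text
time: 4.08
position: [0.4578, -0.149, 0.1983]
tool_rot: [0.738, 0.675, -0.0, -0.0]
ft_force: [-1.3, 0.1, -0.2]
grip_width: 0.0152
grip_force: 0.0
```

Request:
move_arm --commands '[[[0,0,0,0,0,0],[0,0,0,0,0,0],[0,0,0,0,0,0],[0,0,-0.5,0,0,0],[0,0,-1.2,0,0,0],[0,0,-1.9,0,0,0],[0,0,-2.2,0,0,0],[0,0,-2.2,0,0,0]]]'

```text
time: 5.08
position: [0.4579, -0.1491, 0.2868]
tool_rot: [0.738, 0.675, 0.0, 0.001]
ft_force: [0.3, -0.7, -1.6]
grip_width: 0.0118
grip_force: 40.0
```

Run:
```python
from rig import *
import numpy as np,cv2
from h import *
c=camera("wrist");np.savez("w3.npz",**c);cv2.imwrite("pics/w3.png",c["pixels"])
o=get_obs();print({k:np.round(o[k],4).tolist() for k in("time","q","position","tool_rot","ft_force","moment","grip_width","grip_force")})
```

```text
{'time': 5.125, 'q': [-0.5474, 0.5334, 1.8967, 0.0, 0.7118, -0.4574], 'position': [0.4576, -0.1489, 0.2861], 'tool_rot': [0.7382, 0.6746, -0.0, -0.0002], 'ft_force': [0.2815, 0.1934, -2.2052], 'moment': [-0.1214, 0.0588, 0.0535], 'grip_width': 0.0117, 'grip_force': 39.9904}
```

View pics/w3.png

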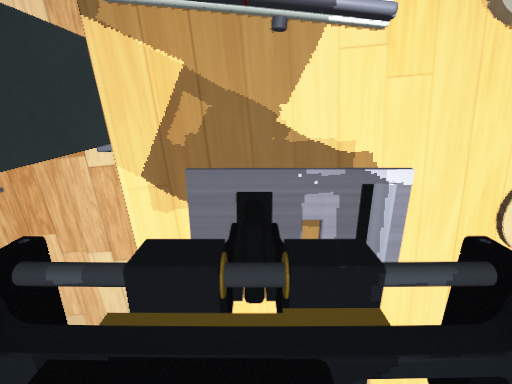

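The plate is held level and square: its far side edge is at row 168 and the hole is partly visible at (310,230). Next I refine the bed axis from the top view.

```bash
python3 - <<'E'
from h import *
b=np.load("bed.npz");O=b["O"];a=np.radians(-10.6);d=np.array([np.cos(a),np.sin(a)]);n=np.array([-d[1],d[0]])
for nm in("top0","w1","side0"):
    c=dict(np.load(nm+".npz"));im=c["pixels"].astype(np.float32)
    # rectify the bed plane at z=.014 (floor) and z=.029 (rails): s along x, t along y, 0.5 mm grid
    for z in(.014,.029):
        s=np.arange(-.12,.12,.0005);t=np.arange(-.07,.07,.0005);S,T=np.meshgrid(s,t)
        P=O+S[...,None]*d+T[...,None]*n;P=np.concatenate([P,np.full(S.shape+(1,),z)],2).reshape(-1,3)
        uv=w2px(c,P).astype(np.float32).reshape(S.shape+(2,))
        R=cv2.remap(im,uv[...,0],uv[...,1],cv2.INTER_LINEAR)
        if z==.029: cv2.imwrite(f"pics/r_{nm}.png",R[::-1])
        g=R.mean(2);out=[]
        for x0 in(-.1,-.06,-.03,.07,.1):
            k=abs(s-x0)<.008;p=g[:,k].mean(1);w=np.clip(170-p,0,None)
            if nm=="side0":w=np.clip(130-p,0,None)
            r=[]
            for sg in(1,-1):
                q=w*((sg*t>.042)&(sg*t<.062));r.append(round(1000*float((q*t).sum()/max(q.sum(),1e-9)),1))
            out.append(r)
        print(nm,z,out)
        if z==.014:
            q=np.clip(90-g,0,None)*((abs(T)<.015)&(S>0)&(S<.058));print("  slot",(q*S).sum()/q.sum(),(q*T).sum()/q.sum())
a=[cv2.imread(f"pics/r_{n}.png") for n in("top0","w1","side0")];cv2.imwrite("pics/rect.png",cv2.resize(np.vstack(a)[:, :],None,fx=.7,fy=.7) if 0 else np.vstack(a)[:600*2])
print(np.vstack(a).shape)
E
python3 -c "
import cv2;a=cv2.imread('pics/rect.png');cv2.imwrite('pics/rect2.png',cv2.resize(a,(343,600)))"
```

```text
top0 0.014 [[48.5, -56.9], [49.1, -56.7], [49.1, -56.6], [49.3, -56.0], [49.5, -55.7]]
  slot 0.03713127922452788 -0.004456151229420753
top0 0.029 [[48.2, -57.2], [48.7, -57.1], [48.8, -57.0], [48.6, -56.3], [48.8, -56.1]]
w1 0.014 [[47.8, -54.7], [47.9, -55.0], [48.4, -55.0], [48.4, -54.7], [48.4, -52.8]]
  slot 0.028544118763087725 -0.002549790437208904
w1 0.029 [[48.5, -52.4], [48.5, -52.2], [49.0, -50.9], [49.0, -50.3], [49.0, -48.4]]
side0 0.014 [[53.2, -50.3], [53.3, -50.1], [53.6, -50.0], [54.7, -49.0], [54.6, -48.9]]
  slot 0.03561904364533477 -0.0025039877210876146
side0 0.029 [[43.0, -59.8], [44.1, -60.2], [44.2, -59.9], [44.4, -59.4], [44.6, -59.4]]
(840, 480, 3)[ WARN:0@0.163] global loadsave.cpp:1063 imwrite_ Unsupported depth image for selected encoder is fallbacked to CV_8U.
```

```bash
python3 -c "
import cv2,numpy as np
a=cv2.imread('pics/r_top0.png');b=cv2.imread('pics/r_w1.png');cv2.imwrite('pics/rr.png',np.vstack([a,b]))"
```

```text
(no output)
```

View pics/rr.png

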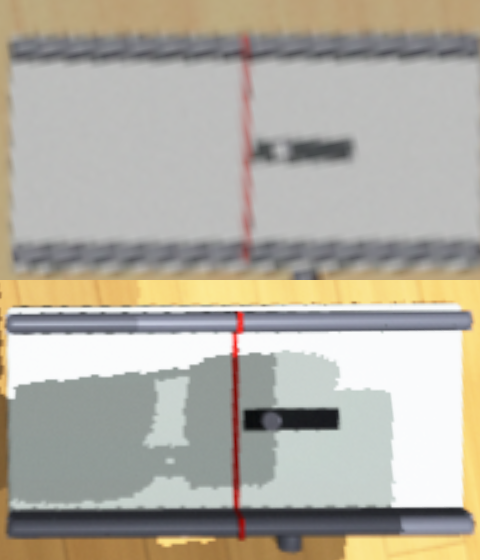

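The rectified views show the rails, the red line (columns 236–246) and the pin at about (271,421) in the lower strip. That puts the pin roughly 17.5 mm past the red line. I move the plate above the bed now.

Request:
move_arm --commands '[[[0.5,-0.1,0,0,0,0.01],[1.4,-0.3,0,0,0,0.03],[2.5,-0.6,0,0,0,0.05],[3.6,-0.85,0,0,0,0.07],[4.6,-1.05,0,0,0,0.09],[5.3,-1.25,0.1,0,0,0.09],[5.56,-1.28,0.4,0,0,0.09],[5.56,-1.28,0.8,0,0,0.09],[5.56,-1.28,1.0,0,0,0.09],[5.56,-1.28,1.0,0,0,0.09],[5.56,-1.28,1.0,0,0,0.09]]]'

```text
time: 6.5
position: [0.427, 0.0766, 0.2463]
tool_rot: [0.768, 0.64, 0.0, 0.0]
ft_force: [0.2, -0.1, -1.9]
grip_width: 0.0117
grip_force: 40.0
```

Run:
```python
from rig import *
import numpy as np,cv2
from h import *
for n in("wrist","top","side"):
    c=camera(n);np.savez(n[0]+"4.npz",**c);cv2.imwrite(f"pics/{n}4.png",c["pixels"])
a=cv2.imread("pics/wrist4.png");t=cv2.resize(cv2.imread("pics/top4.png")[180:285,185:275],None,fx=3,fy=3,interpolation=cv2.INTER_CUBIC)
o=np.zeros((384,790,3),np.uint8);o[:,:512]=a;o[:315,515:785]=t;cv2.imwrite("pics/v4.png",o)
o=get_obs();print({k:np.round(o[k],4).tolist() for k in("time","q","position","tool_rot","ft_force","moment","grip_width")})
```

```text
{'time': 6.65, 'q': [-0.0807, 0.5795, 2.0378, -0.0, 0.5232, 0.0998], 'position': [0.427, 0.0768, 0.2467], 'tool_rot': [0.7679, 0.6405, 0.0004, 0.0004], 'ft_force': [-0.1214, -0.2805, -0.5936], 'moment': [-0.1328, 0.0898, 0.0071], 'grip_width': 0.0119}
```

View pics/v4.png

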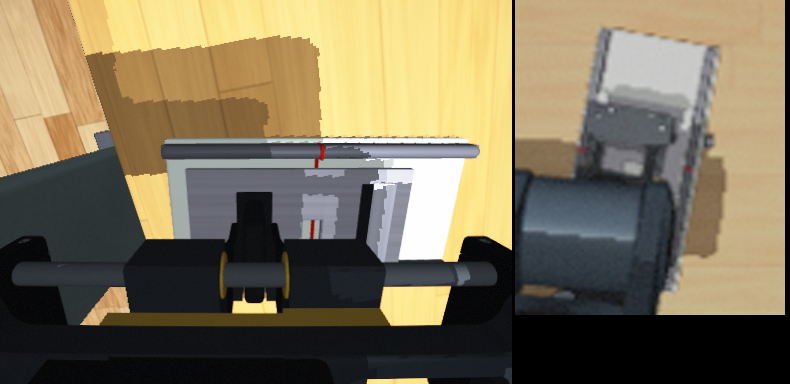

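The wrist view shows the plate edge at row 168 parallel to the +y rail at rows 144–158. The red line is visible through the hole at column 312 and beside the rail at column 320.

```bash
cat > gap.py <<'E'
import sys
from h import *
def run(f,zb,r0,r1,e0,e1,u0=200,u1=400):
    c=dict(np.load(f));im=c["pixels"];hsv=cv2.cvtColor(im,cv2.COLOR_BGR2HSV);g=im.astype(float).mean(2)
    mid=[];ed=[];wd=[]
    for u in range(u0,u1,3):
        if 312<u<328: continue
        k=np.where((g[r0:r1,u]<158)&(hsv[r0:r1,u,1]<90))[0]+r0
        if len(k)>5: mid.append((u,(k[0]+k[-1])/2));wd.append(len(k))
        col=g[e0:e1,u];dg=np.diff(col);j=np.argmin(dg)
        ed.append((u,e0+j+.5))
    o=[]
    for P,z in((mid,.0265),(ed,zb+.005)):
        w=px2w(c,P,z)[:,:2];v=cv2.fitLine(w.astype(np.float32),cv2.DIST_HUBER,0,.001,.001).ravel();v[:2]*=np.sign(v[0]);o.append(v)
        print(len(P),"yaw",np.degrees(np.arctan2(v[1],v[0])))
    print("rail width px",np.median(wd),"edge rows",ed[0],ed[-1])
    d=o[0][:2];n=np.array([-d[1],d[0]]);
    for s in(-.06,0,.06):print("gap centre-edge mm",1000*n@(o[0][2:]-(o[1][2:]+s*d)))
    return c,d,n,o
E
python3 - <<'E'
from gap import *
c,d,n,o=run("w4.npz",.0484,138,164,162,174)
g=c["pixels"];h=cv2.cvtColor(g,cv2.COLOR_BGR2HSV);red=((h[...,0]<8)|(h[...,0]>172))&(h[...,1]>110)
for a,b in((158,170),(215,245)):
    ys,xs=np.where(red[a:b,300:330]);w=px2w(c,np.c_[xs+300,ys+a],.014)[:,:2];print("red along",w@d @np.ones(len(w))/len(w),len(w))
p=np.array([.427,.0768]);print("tcp along",p@d,"cross rail - tcp",n@(o[0][2:]-p))
E
```

```text
62 yaw -10.881445
62 yaw -10.359618
rail width px 17.0 edge rows (200, np.float64(167.5)) (398, np.float64(167.5))
gap centre-edge mm 7.9802623
gap centre-edge mm 7.980258
gap centre-edge mm 7.980256
red along 0.45278266975251397 37
red along 0.452771862660727 58
tcp along 0.40482439107894896 cross rail - tcp 0.05417969076419458
```

Request:
move_arm --commands '[[[0,0,0.15,0,0,0.004],[0,0,0.3,0,0,0.004],[0,0,0.4,0,0,0.004],[0,0,0.5,0,0,0.004],[0,0,0.58,0,0,0.004],[0,0,0.62,0,0,0.004],[0,0,0.62,0,0,0.004],[0,0,0.62,0,0,0.004]]]'

```text
time: 7.65
position: [0.4268, 0.077, 0.2216]
tool_rot: [0.769, 0.639, 0.0, 0.0]
ft_force: [1.1, -0.7, -1.8]
grip_width: 0.0118
grip_force: 40.0
```

Run:
```python
from rig import *
import numpy as np,cv2
from h import *
for n in("wrist","side"):
    c=camera(n);np.savez(n[0]+"5.npz",**c);cv2.imwrite(f"pics/{n}5.png",c["pixels"])
a=cv2.imread("pics/wrist5.png");t=cv2.resize(cv2.imread("pics/side5.png")[165:235,175:268],None,fx=3,fy=3,interpolation=cv2.INTER_CUBIC)
o=np.zeros((384,795,3),np.uint8);o[:,:512]=a;o[:t.shape[0],514:514+t.shape[1]]=t;cv2.imwrite("pics/v5.png",o)
o=get_obs();print({k:np.round(o[k],4).tolist() for k in("time","position","tool_rot","ft_force","moment","grip_width")})
```

```text
{'time': 7.75, 'position': [0.4268, 0.077, 0.2217], 'tool_rot': [0.7691, 0.6391, 0.0001, 0.0001], 'ft_force': [0.1095, -0.5337, -2.0501], 'moment': [-0.1178, 0.0958, 0.0334], 'grip_width': 0.0116}
```

View pics/v5.png

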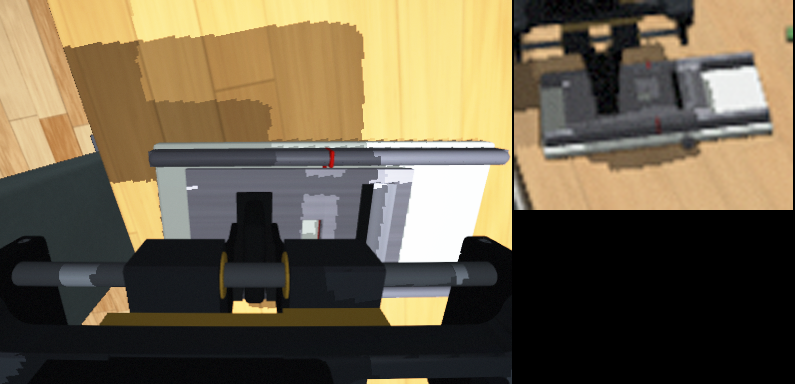

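The plate sits between the rails with no side force. Its edge is at row 168 against the rail's lower side at row 165, and the red line shows at the hole's far edge (column 320), so the hole is still short of the line. I lower it to contact.

Request:
move_arm --commands '[[[0,0,0.02,0,0,0],[0,0,0.04,0,0,0],[0,0,0.05,0,0,0],[0,0,0.06,0,0,0],[0,0,0.06,0,0,0]]]'

```text
time: 8.38
position: [0.4268, 0.0771, 0.2192]
tool_rot: [0.769, 0.639, 0.0, 0.0]
ft_force: [0.4, 0.0, -0.4]
grip_width: 0.0122
grip_force: 40.0
```

Request:
move_arm --commands '[[[0,0,0.01,0,0,0],[0,0,0.02,0,0,0],[0,0,0.025,0,0,0],[0,0,0.025,0,0,0]]]'

```text
time: 8.88
position: [0.4265, 0.0771, 0.2186]
tool_rot: [0.769, 0.639, 0.0, 0.0]
ft_force: [-1.8, -0.2, 6.7]
grip_width: 0.0118
grip_force: 40.1
```

Request:
move_arm --commands '[[[0,0,0,0,0,0],[0,0,0,0,0,0],[0,0,0,0,0,0],[0,0,0,0,0,0],[0,0,0,0,0,0],[0,0,0,0,0,0],[0,0,0,0,0,0],[0,0,0,0,0,0]]]' --squeeze 20

```text
time: 9.88
position: [0.4266, 0.0771, 0.2183]
tool_rot: [0.769, 0.639, -0.0, -0.0]
ft_force: [-1.9, 0.3, 5.7]
grip_width: 0.0121
grip_force: 20.1
```

Request:
move_arm --commands '[[[0,0.04,0,0,0,0],[0,0.1,0,0,0,0],[0,0.16,0,0,0,0],[0,0.22,0,0,0,0],[0,0.28,0,0,0,0],[0,0.34,0,0,0,0],[0,0.39,0,0,0,0],[0,0.43,0,0,0,0],[0,0.45,0,0,0,0]]]'

```text
time: 11.0
position: [0.4432, 0.074, 0.2184]
tool_rot: [0.769, 0.639, -0.001, -0.001]
ft_force: [-3.6, 0.1, 10.3]
grip_width: 0.0117
grip_force: 20.1
```

Request:
move_arm --commands '[[[0,0.015,0,0,0,0],[0,0.03,0,0,0,0],[0,0.045,0,0,0,0],[0,0.06,0,0,0,0],[0,0.075,0,0,0,0]]]'

```text
time: 11.62
position: [0.4461, 0.0734, 0.2185]
tool_rot: [0.769, 0.639, -0.001, -0.001]
ft_force: [-5.2, 0.1, 10.3]
grip_width: 0.0118
grip_force: 20.1
```

Request:
move_arm --commands '[[[0,0.012,0,0,0,0],[0,0.025,0,0,0,0],[0,0.037,0,0,0,0],[0,0.05,0,0,0,0]]]'

```text
time: 12.12
position: [0.448, 0.0731, 0.2184]
tool_rot: [0.769, 0.639, -0.001, -0.001]
ft_force: [-5.4, 1.0, 9.8]
grip_width: 0.012
grip_force: 20.1
```

Request:
move_arm --commands '[[[0,0.012,0,0,0,0],[0,0.025,0,0,0,0],[0,0.025,0,0,0,0]]]'

```text
time: 12.5
position: [0.449, 0.0729, 0.2184]
tool_rot: [0.769, 0.639, -0.001, -0.001]
ft_force: [-4.5, 1.6, 10.1]
grip_width: 0.0119
grip_force: 20.1
```

Request:
move_arm --commands '[[[0,0.012,0,0,0,0],[0,0.025,0,0,0,0],[0,0.025,0,0,0,0]]]'

```text
time: 12.88
position: [0.4503, 0.0727, 0.2183]
tool_rot: [0.769, 0.639, -0.001, -0.001]
ft_force: [-2.9, 1.6, 7.9]
grip_width: 0.0122
grip_force: 20.0
```

Request:
move_arm --commands '[[[0,0.012,0,0,0,0],[0,0.025,0,0,0,0],[0,0.025,0,0,0,0]]]'

```text
time: 13.25
position: [0.4527, 0.0722, 0.2179]
tool_rot: [0.769, 0.639, 0.0, 0.0]
ft_force: [0.5, -0.2, -0.6]
grip_width: 0.0122
grip_force: 20.0
```

Request:
move_arm --commands '[[[0,0,0.02,0,0,0],[0,0,0.04,0,0,0],[0,0,0.05,0,0,0],[0,0,0.05,0,0,0]]]'

```text
time: 13.75
position: [0.4524, 0.0723, 0.2161]
tool_rot: [0.769, 0.639, -0.0, -0.0]
ft_force: [0.3, -0.3, -1.2]
grip_width: 0.0118
grip_force: 20.0
```

It's dropping onto the pin freely, so I keep lowering.

Request:
move_arm --commands '[[[0,0,0.02,0,0,0],[0,0,0.04,0,0,0],[0,0,0.06,0,0,0],[0,0,0.075,0,0,0],[0,0,0.08,0,0,0],[0,0,0.08,0,0,0]]]'

```text
time: 14.5
position: [0.4524, 0.0723, 0.2129]
tool_rot: [0.769, 0.639, 0.0, 0.0]
ft_force: [0.5, -0.1, -1.9]
grip_width: 0.0119
grip_force: 20.0
```

Request:
move_arm --commands '[[[0,0,0.012,0,0,0],[0,0,0.025,0,0,0],[0,0,0.035,0,0,0],[0,0,0.035,0,0,0]]]'

```text
time: 15.0
position: [0.4523, 0.0723, 0.2123]
tool_rot: [0.769, 0.639, 0.0, 0.0]
ft_force: [-0.9, -0.6, 6.0]
grip_width: 0.0118
grip_force: 20.0
```

Contact with the floor came at the expected height, about 7 mm lower. I ease off, release and rise.

Request:
move_arm --commands '[[[0,0,-0.01,0,0,0],[0,0,-0.01,0,0,0],[0,0,-0.01,0,0,0]]]' --squeeze 5

```text
time: 15.38
position: [0.4524, 0.0723, 0.2123]
tool_rot: [0.769, 0.639, 0.0, 0.0]
ft_force: [-0.6, -0.6, 5.6]
grip_width: 0.0118
grip_force: 5.0
```

Request:
move_arm --commands '[[[0,0,0,0,0,0],[0,0,0,0,0,0],[0,0,0,0,0,0],[0,0,0,0,0,0],[0,0,0,0,0,0],[0,0,0,0,0,0]]]' --claw 0

```text
time: 16.12
position: [0.4524, 0.0723, 0.2119]
tool_rot: [0.769, 0.639, -0.0, -0.0]
ft_force: [0.0, -0.6, -0.1]
grip_width: 0.0429
grip_force: 0.0
```

Request:
move_arm --commands '[[[0,0,-0.3,0,0,0],[0,0,-1,0,0,0],[0,0,-2,0,0,0],[0,0,-3,0,0,0],[-1.5,-0.8,-3.5,0,0,0],[-3,-0.8,-3.5,0,0,0],[-4,-0.8,-3.5,0,0,0],[-4,-0.8,-3.5,0,0,0]]]'

```text
time: 17.12
position: [0.3914, -0.0816, 0.3529]
tool_rot: [0.771, 0.637, 0.0, 0.001]
ft_force: [-0.9, 0.6, 0.1]
grip_width: 0.0436
grip_force: 0.0
```

Run:
```python
from rig import *
import numpy as np,cv2
from h import *
I={}
for n in("wrist","side","top"):
    c=camera(n);np.savez(n[0]+"6.npz",**c);I[n]=c["pixels"]
    if n=="side":S=c
v=np.zeros((600,800,3),np.uint8)
v[:384,:512]=I["wrist"];t=cv2.resize(I["side"][165:235,175:268],None,fx=3,fy=3,interpolation=cv2.INTER_CUBIC);v[:t.shape[0],514:514+t.shape[1]]=t
t=cv2.resize(I["top"][182:282,140:390],None,fx=2.15,fy=2.15,interpolation=cv2.INTER_CUBIC);v[385:600,:t.shape[1]]=t[:215]
cv2.imwrite("pics/v6.png",v)
o=get_obs();print({k:np.round(o[k],4).tolist() for k in("time","position","ft_force","grip_width")})
```

```text
{'time': 17.275, 'position': [0.3913, -0.0785, 0.3522], 'ft_force': [0.324, -0.3424, 0.8037], 'grip_width': 0.0437}
```

View pics/v6.png

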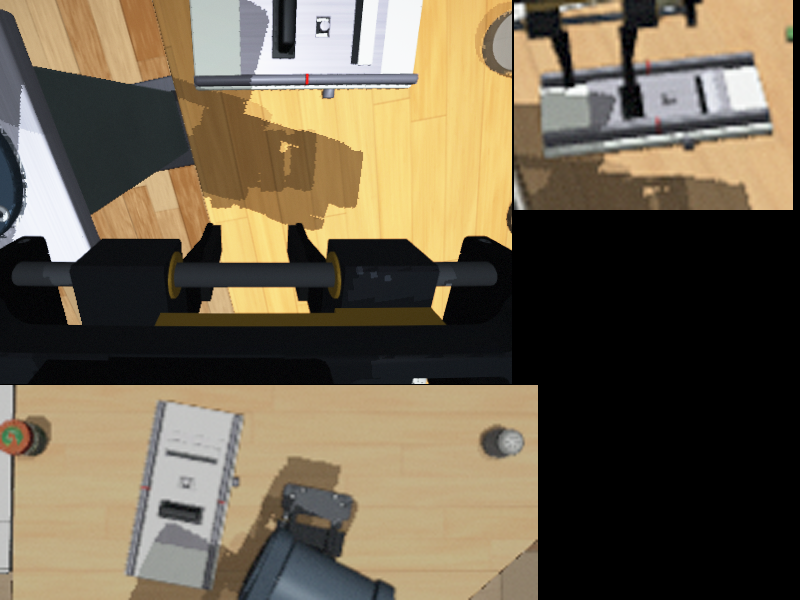

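The pin shows inside the hole at (323,26), beyond the red line at column 307. The plate lies flat between the rails, the bystanders haven't moved and the robot is clear.

```bash
python3 -c "
from rig import *
print(hand_in())"
```

```text
the job is handed in; nothing more can be done
None
```

The insert plate was laid short of the red line, slid on until its hole dropped over the pin, left flat on the channel floor and released; the job was handed in at about 17 s, the highest force reading was about 10 N, and the bystanders were not touched.

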